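Release the green mate box's drawer

ROBOT

A 7-joint arm with a two-finger parallel gripper is mounted at the origin on the work surface. World frame = base frame: x ahead of the robot, y to its left, z up, the work surface at z = 0. Lengths are in m, angles in degrees, forces in N, time in s.
With the tool pointing down it reaches from about 0.425 to 1.025 m from the base axis. Payload 9.4 kg.
Tool frame: the origin (TCP) lies on the centre line of the jaws, within the pads' length; the fingertips stand 14 mm ahead of it and the grasp point (between the pads) lies 5 mm behind it; x points along the fingers, y is the direction in which the jaws open and shut, and the axes are right-handed (so a half turn about x gives the same grasp; the last joint's range is limited). The gripper opens to 85 mm and grips with 20 to 120 N. Pads are 22 mm wide; open, the fingers measure 114 mm over their backs; the gripper's body (76 mm by 85 mm) begins 54 mm behind the grasp point. The pads swing forward as they close: fully open they stand 13 mm farther back than shut.
Start: joints at [72.095, 34.337, -0.143, 91.639, 0.103, 54.024, -4.572], TCP at [0.169, -0.705, 0.223] pointing down, gripper open.
Joint ranges: [-147.43, 147.43], [-19.82, 112.94], [-74.19, 73.91], [6.32, 146.72], [-59.91, 239.91], [6.04, 106.73], [-150.56, 150.56]. Speed limits (degrees/s): [127.2, 127.2, 172.46, 172.46, 180, 180, 180].

INTERFACE

Orientations are given as [roll, pitch, yaw] about the fixed x, y, z axes, in that order (R = Rz(yaw) Ry(pitch) Rx(roll)).
In Python, from rig import * gives the robot as it stands.
- The arm moves only by the tool servo_tool, never from a script. Its argument "moves" is a list of rows, each a list of 4 numbers: the shift along the tool's x, y, z in cm, then the turn about the tool's x in rad. A call has 1 to 10 rows; each row shifts and turns the commanded pose from where the row before left it, along the tool's axes as they then stand; what a row does not reach is not made up. A row lasts 1/12 s, in which the tool goes at most 41.7 mm and 7.16 degrees, less where a joint would pass 70% of its speed; a pose out of reach is approached as far as the arm can. A call is refused whole if a number of a shift passes 4.17 or a number of a turn 0.125, either way. A call with a gripper value outside its range is refused whole. "fingers" is the opening, from 0 (shut) to 1 (fully open), set as the call begins (left out, the last holds). The fingers move at their own pace and stop on an object; "newtons" is the grip in N (left out, the last holds). Time passes only in rows, so rows that do not move let the fingers close. It gives the time, the measured TCP pose, the force and the opening at its end, in the units of the state.
- read_state(): the state, without advancing time (a new reading comes with each control period).
- snapshot(name): name is "scene" or "top" or "wrist"; returns a dict with "color" (480x640x3 uint8, blue, green, red), "K" (3x3 intrinsics, pixels), "position" and "attitude" of the camera in the world; the wrist camera has in their place "hand_eye" (4x4, takes a point from camera to tool coordinates, whose origin is the TCP and whose axes are the tool frame's). Camera axes: x right, y up, looking along -z (the intrinsics and any distortion apply to the point x, -y, -z); pixel columns grow to the right and rows downward; lengths in m; the calibration is good to about 2 mm. A picture is of the moment at which its call begins: read the wrist's pose just before it. There is no depth.
- hand_in(): hands the job in, once; it reports no verdict.
The state is a dict: "time_s": time; "qpos": joint angles; "qvel": joint speeds; "effort": joint torques, N m; "eef_pos": TCP position; "tcp_rot": TCP orientation; "ft_force": force on the tool from outside, world axes, zero at the start; "wrist_torque": the same for the moment, N m; "grip_width": finger opening in m.
Only numpy, scipy, OpenCV 4.12 (cv2) and the standard library are available. Lean on these libraries where they do the work, as an engineer would, in place of code of your own. Each camera call takes 0.05 s, during which the arm holds its last target.

TASK

Take the wooden push dowel out of its cork stand and push it down through the brass-ringed hole in the top of the green box, pressing the spring catch inside until the drawer springs open. Then put the dowel back upright in its cork stand, fully home, and let go; keep the white box's drawer shut.

Things in the scene. Friction and masses are not known exactly. Their poses are not given: they have to be found in the camera images.
- dowel_grip (a point): Centre of the loose wooden dowel's square handle, 24 x 24 x 70 mm; z up along it, x, y square to its flats. Below the handle a collar (44 mm wide, underside 41 mm below this point), then a shaft 12 mm thick, its end 96 mm below this point. Starts upright in a 27 mm hole in a fixed cork stand 90 x 90 x 80 mm tall, collar resting on its top, this point 121 mm above the counter. 70 g.
- green_hole (a point): Centre of the mouth of a 27 mm brass-ringed hole in the flat top of the fixed green wooden box (150 x 130 x 110 mm tall); z up, x to the drawer side. 35 mm down lies a brass spring tongue: yields from 2 N, frees the drawer when pushed down 12 mm (5 N). Pushed till its collar meets the top, the dowel presses it 20 mm (7 N). The box's drawer face is 55 mm from the hole.
- green_drawer (a joint): Slide of the green box's drawer, m: 0 shut, 0.05 sprung open along the box's x. No handle; once freed, a weak spring (2 to 4 N) opens it in about half a second and keeps it open. The dowel in the hole does not block it.
- white_drawer (a joint): Slide of the drawer of a like box in white, same size, with a like hole: 0 shut, 0.05 open, m; stays shut. The two boxes and the stand are side by side, about 0.22 m apart, in any order; around them stand a gourd, a green canister and a cup. Nothing there but the dowel is taller than 135 mm.
Mind the look-alikes: they are no part of the job. Of the things shaped like the part that bears white_drawer, the white one is meant.

How it is judged (in metres and radians):
On the way:
1. the green drawer has sprung open while the dowel stands in the green box's hole (value of joint green_drawer above 0.02 m and horizontal distance between dowel_grip and green_hole below 0.02 m and z of dowel_grip in the frame of green_hole below 0.085 m), for 0.05 s.
At the end, for the whole second after the job is handed in: The green drawer is open by more than 30 mm, the white drawer is shut (under 10 mm), and the dowel stands in its stand again, within 18 mm of where it started and within 10 degrees of upright (value of joint green_drawer above 0.03 m and value of joint white_drawer below 0.01 m and distance of dowel_grip from where it was at the start of the episode below 0.018 m and angle between dowel_grip's own z axis and vertical below 0.17 rad); the robot touches nothing.
It fails at once if the white box's drawer is released (value of joint white_drawer above 0.01 m).
It also fails if it takes over 51 s, if anything falls off the work surface, if the arm or the gripper's body presses on something with over 40 N, if the wrist force passes 120 N, or if a joint passes its speed limit or range.

## Working session

There is one attempt and no reset: what is moved stays moved. The work goes in short steps, Python scripts to look and compute and a tool call to move; the robot and the scene stay as the last step left them, time stands still between calls to the robot, and variables do not carry over. Pictures are saved under pics/ and viewed, and the job is handed in when it is done.

Besides the shell and the picture viewer there is one more tool, called after "Request:" as name(argument=value, ...) on one line, values as JSON. servo_tool: Moves the arm, as the interface text tells. Its arguments: {"type":"object","properties":{"moves":{"type":"array"},"fingers":{"type":"number"},"newtons":{"type":"number"}},"required":["moves"]}

```bash
ls; mkdir -p pics; python3 - <<'E'
from rig import *
import cv2,json
print(read_state())
for n in("scene","top","wrist"):
    s=snapshot(n); cv2.imwrite(f"pics/{n}0.png",s["color"])
    print(n,{k:v for k,v in s.items() if k!="color"})
E
```

```text
pics
{'time_s': 0.0, 'qpos': array([72.09448891, 34.38447433, -0.14803537, 91.68100731,  0.10327235,
       54.02443602, -4.57265354]), 'qvel': array([-0.03000536,  0.01376651, -0.01785194, -0.03031416, -0.02102549,
        0.04805814,  0.0261149 ]), 'effort': array([-6.92827052e-04, -7.76468110e+01,  1.56472921e+00, -2.58018011e+01,
        1.23162786e-02,  8.92375741e-03, -2.83782521e-05]), 'eef_pos': array([ 0.1692739 , -0.70445673,  0.22171645]), 'tcp_rot': array([-85.50529546,  89.91021581, 108.01052816]), 'ft_force': array([-0.38164331, -0.0527899 ,  0.53254174]), 'wrist_torque': array([ 0.02264745, -0.00639451, -0.04044254]), 'grip_width': 0.08533359177434684}
scene {'K': array([[464.12500107,   0.        , 322.65703116],
       [  0.        , 464.12500107, 245.31835825],
       [  0.        ,   0.        ,   1.        ]]), 'position': array([ 1.0434432 , -0.14451271,  0.94438416]), 'attitude': array([31.96576332, -0.15132859, 86.12695275])}
top {'K': array([[576.98612914,   0.        , 312.43063469],
       [  0.        , 576.98612914, 239.76361451],
       [  0.        ,   0.        ,   1.        ]]), 'position': array([ 0.25157803, -0.10698104,  1.39713456]), 'attitude': array([ 12.14102692,   0.2235981 , -86.28674887])}
wrist {'K': array([[330.76492276,   0.        , 322.91767372],
       [  0.        , 330.76492276, 240.44517813],
       [  0.        ,   0.        ,   1.        ]]), 'hand_eye': array([[-1.53601661e-03,  2.61202146e-01, -9.65282901e-01,
        -1.51425945e-01],
       [ 9.99998816e-01,  3.10893934e-04, -1.50713188e-03,
         6.44204646e-04],
       [-9.35654817e-05, -9.65284073e-01, -2.61202314e-01,
        -6.61525108e-02],
       [ 0.00000000e+00,  0.00000000e+00,  0.00000000e+00,
         1.00000000e+00]])}
```

View pics/scene0.png

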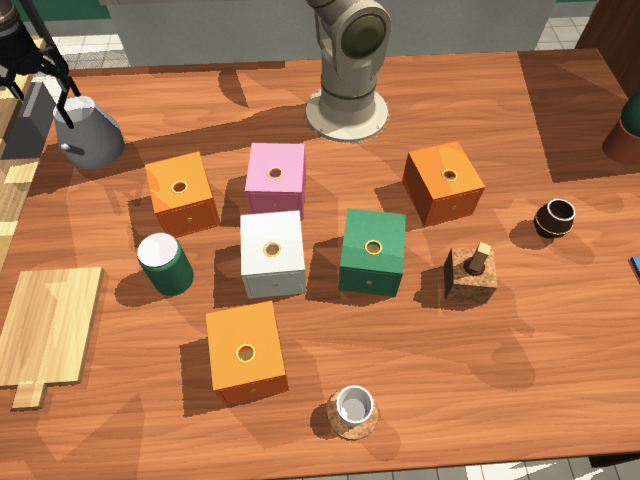

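View pics/top0.png

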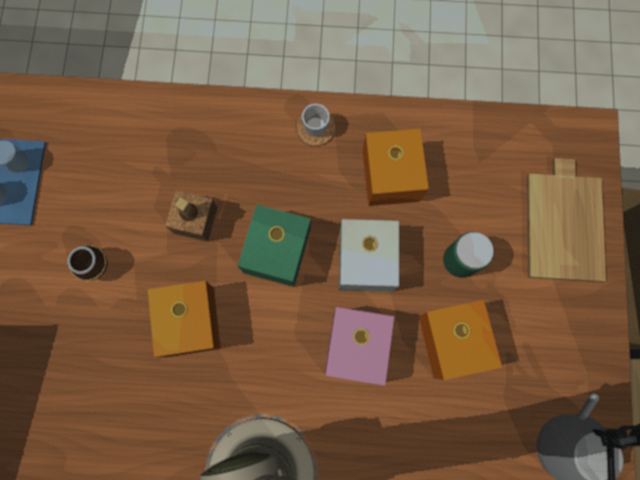

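View pics/wrist0.png

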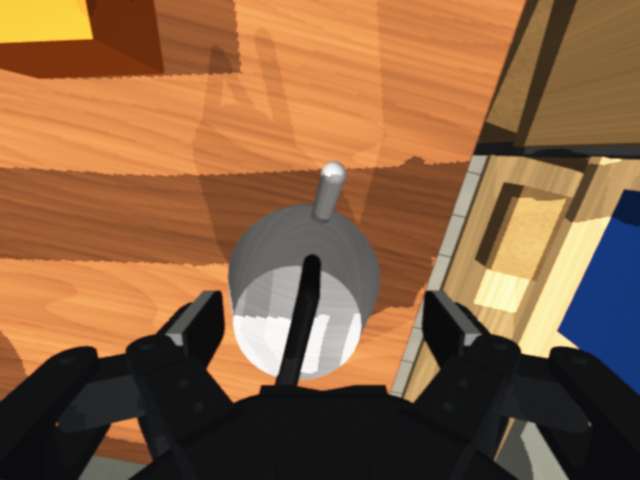

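```bash
cat > h.py <<'E'
from rig import *
import cv2,numpy as np
from scipy.spatial.transform import Rotation as Ro
def Rm(a): return Ro.from_euler('xyz',a,degrees=True).as_matrix()
def cam(n):
    st=read_state(); s=snapshot(n)
    if n=="wrist":
        H=s["hand_eye"]; T=Rm(st["tcp_rot"])
        R=T@H[:3,:3]; p=T@H[:3,3]+st["eef_pos"]
    else: R=Rm(s["attitude"]); p=s["position"]
    return s["color"],s["K"],R,p
def ray(c,uv):
    _,K,R,p=c
    d=np.linalg.inv(K)@np.array([uv[0],uv[1],1.]); d=R@np.array([d[0],-d[1],-d[2]])
    return p,d/np.linalg.norm(d)
def onz(c,uv,z):
    p,d=ray(c,uv); return p+d*(z-p[2])/d[2]
def proj(c,X):
    _,K,R,p=c; q=R.T@(np.array(X)-p); q=K@np.array([q[0],-q[1],-q[2]]); return q[:2]/q[2]
E
python3 - <<'E'
from h import *
cs,ct=cam("scene"),cam("top")
np.set_printoptions(precision=4,suppress=True)
for nm,us,ut,z in (("greenhole",(374,247),(277,234),.11),("whitehole",(272,249),(370,243),.11),("cup",(354,390),(316,110),.08)):
    print(nm,onz(cs,us,z),onz(ct,ut,z))
a=cs[0][225:325,320:520];b=ct[0][170:300,150:320]
cv2.imwrite("pics/c_s.png",cv2.resize(a,None,fx=4,fy=4,interpolation=cv2.INTER_CUBIC))
cv2.imwrite("pics/c_t.png",cv2.resize(b,None,fx=4,fy=4,interpolation=cv2.INTER_CUBIC))
E
```

```text
greenhole [0.5354 0.0009 0.11  ] [ 0.5359 -0.0023  0.11  ]
whitehole [ 0.5262 -0.2143  0.11  ] [ 0.5284 -0.2154  0.11  ]
cup [ 0.822  -0.0695  0.08  ] [ 0.8596 -0.0711  0.08  ]
```

View pics/c_s.png

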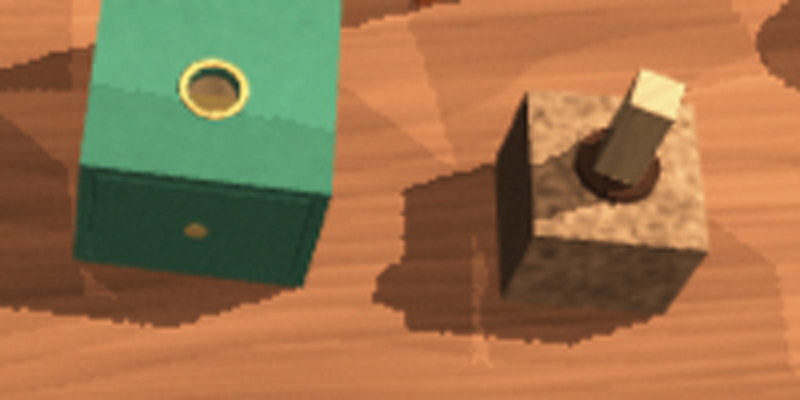

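View pics/c_t.png

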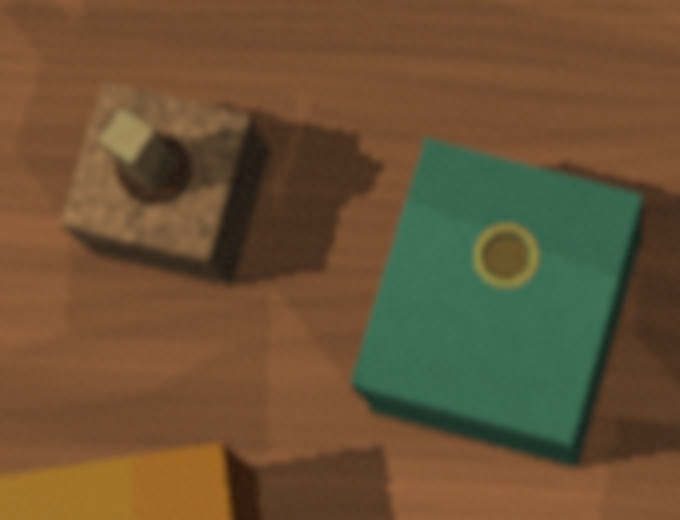

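Candidates with a hole: green (374,247), white (272,249), pink (276,173), orange (180,187), (449,175) and (246,353) in the scene view. Only the green one at (374,247), top (277,234), is the green box (the other green thing is a round canister). The crop confirms green sides, a brass ring and a drawer face toward +x. The dowel's handle top is at scene (484,248), top (181,204).

```bash
python3 - <<'E'
from h import *
np.set_printoptions(precision=4,suppress=True)
cs,ct=cam("scene"),cam("top")
S=np.array([(645,70),(686,84),(672,122),(629,106)])/4+[320,225]-.375
T=np.array([(122,108),(153,128),(130,165),(98,138)])/4+[150,170]-.375
for c,P in((cs,S),(ct,T)):
    X=np.array([onz(c,p,.156) for p in P]);print("handle",X[:,:2].tolist(),X.mean(0))
    for i in range(4):
        e=X[(i+1)%4]-X[i];print(np.linalg.norm(e[:2]),np.degrees(np.arctan2(e[1],e[0])))
# collar centre z=.08+? collar top ~.086 ; 
S=np.array([(528,92),(707,250),(533,235)])/4+[320,225]-.375
print("stand scene",[onz(cs,p,.08)[:2] for p in S])
T=np.array([(102,84),(258,118),(212,263),(66,222)])/4+[150,170]-.375
X=np.array([onz(ct,p,.08) for p in T]);print("stand top",X[:,:2],X.mean(0))
T=np.array([(427,138),(643,192),(575,463),(353,387)])/4+[150,170]-.375
X=np.array([onz(ct,p,.11) for p in T]);print("green top",X[:,:2])
for c,n in((cs,'s'),(ct,'t')):
    hsv=cv2.cvtColor(c[0],cv2.COLOR_BGR2HSV)
    m=cv2.inRange(hsv,(18,110,60),(35,255,255))
    u0,v0=(374,247) if n=='s' else (277,234)
    k=np.zeros_like(m);k[v0-14:v0+14,u0-14:u0+14]=m[v0-14:v0+14,u0-14:u0+14]
    pts=cv2.findNonZero(k); (e)=cv2.fitEllipse(cv2.convexHull(pts)); print(e,onz(c,e[0],.11))
    cen=np.array(e[0])
E
```

```text
handle [[0.5661530857003054, 0.20911742167642614], [0.575691828624424, 0.22757531477768742], [0.5970483165801477, 0.21491141545609285], [0.5865173055374393, 0.19591982023418633]] [0.5814 0.2119 0.156 ]
0.020776944778046928 62.670804933146826
0.024828892923979766 -30.66695231666733
0.021715959169569008 -119.00876410371913
0.02426681135632218 147.05361801638284
handle [[0.5973413710659381, 0.21708369117184012], [0.5868915765678253, 0.1984776576686878], [0.5648145924598456, 0.2089111940875612], [0.5791749590550637, 0.22849614300567772]] [0.5821 0.2132 0.156 ]
0.021339697462082606 -119.32007902432869
0.024418269994165197 154.7046800754835
0.024285599701763378 53.749832733894124
0.021453731195493854 -32.13774344316661
stand scene [array([0.53  , 0.1757]), array([0.6315, 0.248 ]), array([0.6169, 0.1595])]
stand top [[0.6325 0.2505]
 [0.6175 0.1557]
 [0.5281 0.1737]
 [0.5471 0.2619]] [0.5813 0.2104 0.08  ]
green top [[ 0.6034  0.0508]
 [ 0.5793 -0.0759]
 [ 0.4204 -0.0481]
 [ 0.4554  0.0802]]
((372.92987060546875, 246.8979034423828), (14.306760787963867, 16.819475173950195), 95.5979995727539) [ 0.535  -0.0013  0.11  ]
((276.1199645996094, 233.2637481689453), (14.792143821716309, 15.142508506774902), 81.00396728515625) [ 0.5374 -0.0001  0.11  ]
```

```bash
cat > go.py <<'E'
from h import *
import sys
np.set_printoptions(precision=4,suppress=True)
def to(tgt,yang=None):
    st=read_state();R=Rm(st["tcp_rot"])
    a=np.degrees(np.arctan2(R[1,1],R[0,1]))
    print("t",round(st["time_s"],2),"tcp",st["eef_pos"],"yang",round(a,2),"q",st["qpos"].round(1),"F",st["ft_force"].round(2),"w",round(st["grip_width"],4))
    print("tilt x-axis",R[:,0])
    print("tool cm to target",(R.T@(np.array(tgt)-st["eef_pos"])*100).round(2))
    if yang is not None:
        d=(yang-a+90)%180-90; print("turn world deg",round(d,2),"about tool x rad",round(-np.radians(d),3),"tool y,z world",R[:,1],R[:,2])
        th=-np.radians(d); R2=R@Ro.from_rotvec([th,0,0]).as_matrix()
        print("after-turn cm",(R2.T@(np.array(tgt)-st["eef_pos"])*100).round(2))
E
python3 - <<'E'
from go import *
to((.5,-.35,.30),60);to((.5,-.35,.30),-30)
E
```

```text
t 0.35 tcp [ 0.1693 -0.7049  0.2224] yang -76.49 q [72.1 34.3 -0.1 91.6  0.1 54.  -4.6] F [ 0.51 -0.76  0.48] w 0.0853
tilt x-axis [-0.0002  0.0003 -1.    ]
tool cm to target [ -7.76 -26.78 -40.44]
turn world deg -43.51 about tool x rad 0.759 tool y,z world [ 0.2336 -0.9723 -0.0003] [-0.9723 -0.2336  0.0001]
after-turn cm [ -7.76 -47.27 -10.89]
t 0.35 tcp [ 0.1693 -0.7049  0.2224] yang -76.49 q [72.1 34.3 -0.1 91.6  0.1 54.  -4.6] F [ 0.51 -0.76  0.48] w 0.0853
tilt x-axis [-0.0002  0.0003 -1.    ]
tool cm to target [ -7.76 -26.78 -40.44]
turn world deg 46.49 about tool x rad -0.811 tool y,z world [ 0.2336 -0.9723 -0.0003] [-0.9723 -0.2336  0.0001]
after-turn cm [ -7.76  10.89 -47.27]
```

Request:
servo_tool(moves=[[-2.6,0,0,0],[-2.6,0,0,0],[-2.6,0,0,0],[0,0,0,-0.116],[0,0,0,-0.116],[0,0,0,-0.116],[0,0,0,-0.116],[0,0,0,-0.116],[0,0,0,-0.116],[0,0,0,-0.116]], fingers=1, newtons=60)

```text
time_s: 1.18
eef_pos: [0.1693, -0.7049, 0.3006]
tcp_rot: [-59.2, 90.0, -178.9]
ft_force: [0.2, 0.4, -0.3]
grip_width: 0.0852
```

Request:
servo_tool(moves=[[0,0.7,-3,0],[0,0.7,-3,0],[0,0.7,-3,0],[0,0.7,-3,0],[0,0.7,-3,0],[0,0.7,-3,0],[0,0.7,-3,0],[0,0.7,-3,0],[0,0.7,-3,0],[0,0.7,-3,0]])

```text
time_s: 2.02
eef_pos: [0.3806, -0.4788, 0.3007]
tcp_rot: [40.2, 90.0, -79.8]
ft_force: [0.2, -0.8, 0.5]
grip_width: 0.0855
```

```bash
python3 - <<'E'
from go import *
to((.5,.212,.30),-30);to((.582,.212,.24),-30)
E
```

```text
t 2.02 tcp [ 0.3806 -0.4788  0.3007] yang -29.97 q [ 57.   22.7 -15.3 101.3   7.   56.9   9.1] F [ 0.17 -0.8   0.46] w 0.0855
tilt x-axis [ 0.0001 -0.0003 -1.    ]
tool cm to target [  0.05 -24.17 -65.81]
turn world deg -0.03 about tool x rad 0.001 tool y,z world [ 0.8663 -0.4995  0.0002] [-0.4995 -0.8663  0.0002]
after-turn cm [  0.05 -24.2  -65.79]
t 2.02 tcp [ 0.3806 -0.4788  0.3007] yang -29.97 q [ 57.   22.7 -15.3 101.3   7.   56.9   9.1] F [ 0.17 -0.8   0.46] w 0.0855
tilt x-axis [ 0.0001 -0.0003 -1.    ]
tool cm to target [  6.05 -17.07 -69.9 ]
turn world deg -0.03 about tool x rad 0.001 tool y,z world [ 0.8663 -0.4995  0.0002] [-0.4995 -0.8663  0.0002]
after-turn cm [  6.05 -17.1  -69.9 ]
```

Request:
servo_tool(moves=[[0,-0.74,-3,0],[0,-0.74,-3,0],[0,-0.74,-3,0],[0,-0.74,-3,0],[0,-0.74,-3,0],[0,-0.74,-3,0],[0,-0.74,-3,0],[0,-0.74,-3,0],[0,-0.74,-3,0],[0,-0.74,-3,0]])

```text
time_s: 2.85
eef_pos: [0.4657, -0.1818, 0.3008]
tcp_rot: [77.6, 90.0, -42.4]
ft_force: [0.3, 0.4, 0.5]
grip_width: 0.0853
```

Request:
servo_tool(moves=[[0,-0.74,-3,0],[0,-0.74,-3,0],[0,-0.74,-3,0],[0,-0.74,-3,0],[0,-0.74,-3,0],[0,-0.74,-3,0],[0,-0.74,-3,0],[0,-0.74,-3,0],[0,-0.74,-3,0],[0,-0.74,-3,0]])

```text
time_s: 3.68
eef_pos: [0.5515, 0.1151, 0.3007]
tcp_rot: [96.4, 90.0, -23.6]
ft_force: [-0.9, -0.2, 0.1]
grip_width: 0.0857
```

Request:
servo_tool(moves=[[1,-0.74,-3,0],[1,-0.74,-3,0],[1,-0.74,-3,0],[1,0,0,0],[0,0,0,0]])

```text
time_s: 4.1
eef_pos: [0.576, 0.2043, 0.2584]
tcp_rot: [-54.0, 89.8, -173.8]
ft_force: [-0.8, -1.8, -0.4]
grip_width: 0.0852
```

```bash
python3 - <<'E'
from go import *
to((.582,.212,.24),-30)
c=cam("wrist");cv2.imwrite("pics/w1.png",c[0])
print(proj(c,(.582,.212,.156)),proj(c,(.582,.212,.08)))
E
```

```text
t 4.1 tcp [0.576  0.2043 0.2584] yang -29.78 q [ -6.4  26.4 -26.7 103.6  14.3  53.5 -69. ] F [-0.8  -1.81 -0.38] w 0.0852
tilt x-axis [-0.0031 -0.0003 -1.    ]
tool cm to target [ 1.84  0.15 -0.97]
turn world deg -0.22 about tool x rad 0.004 tool y,z world [ 0.8679 -0.4967 -0.0025] [-0.4967 -0.8679  0.0018]
after-turn cm [ 1.84  0.14 -0.97]
[323.9892 224.2553] [323.8883 207.8914]
```

View pics/w1.png

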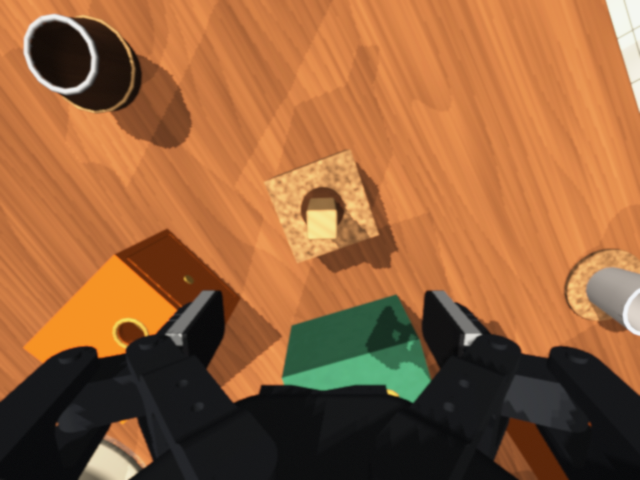

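Request:
servo_tool(moves=[[0,0,-0.5,0],[0,0,-0.45,0],[2,0,0,0],[2,0,0,0],[2,0,0,0],[2,0,0,0],[0,0,0,0]])

```text
time_s: 4.73
eef_pos: [0.5808, 0.2094, 0.178]
tcp_rot: [-31.9, 89.8, -151.9]
ft_force: [-0.1, -0.4, 0.6]
grip_width: 0.0854
```

```bash
python3 - <<'E'
from go import *
to((.582,.212,.122),-30)
c=cam("wrist");cv2.imwrite("pics/w2.png",c[0])
print(proj(c,(.582,.212,.156)),proj(c,(.582,.212,.08)))
E
```

```text
t 4.73 tcp [0.5808 0.2094 0.178 ] yang -30.04 q [ -8.6  31.7 -24.5 107.4  18.   44.9 -72.8] F [-0.1  -0.43  0.56] w 0.0854
tilt x-axis [-0.0036 -0.0019 -1.    ]
tool cm to target [ 5.6  -0.01 -0.31]
turn world deg 0.04 about tool x rad -0.001 tool y,z world [ 0.8657 -0.5006 -0.0022] [-0.5006 -0.8657  0.0035]
after-turn cm [ 5.6  -0.01 -0.31]
[321.1416 267.4197] [321.7872 233.7674]
```

View pics/w2.png

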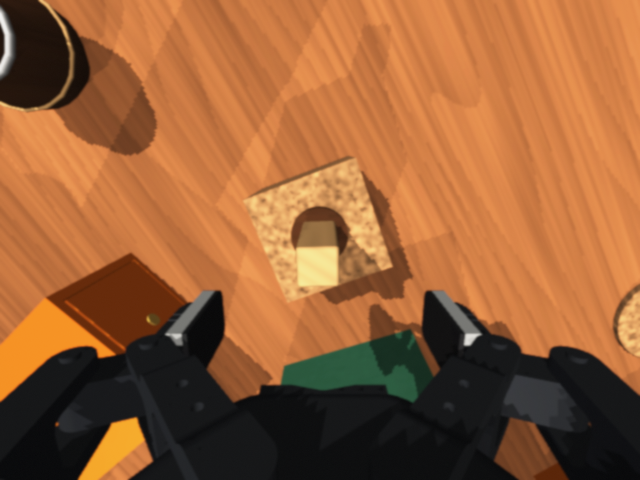

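Request:
servo_tool(moves=[[0,-0.15,-0.3,0],[1.5,0,0,0],[1.5,0,0,0],[1.3,0,0,0],[1.3,0,0,0],[0,0,0,0],[0,0,0,0]])

```text
time_s: 5.37
eef_pos: [0.5822, 0.2146, 0.1251]
tcp_rot: [144.8, 90.0, 24.8]
ft_force: [-0.9, -0.3, 1.4]
grip_width: 0.0854
```

```bash
python3 - <<'E'
from go import *
to((.582,.212,.122),-30)
c=cam("wrist");cv2.imwrite("pics/w3.png",c[0])
E
```

```text
t 5.37 tcp [0.5822 0.2146 0.1251] yang -29.97 q [-10.5  35.5 -22.5 109.6  20.7  38.9 -75.5] F [-0.94 -0.26  1.4 ] w 0.0854
tilt x-axis [ 0.0002  0.0001 -1.    ]
tool cm to target [0.31 0.11 0.24]
turn world deg -0.03 about tool x rad 0.001 tool y,z world [ 0.8663 -0.4995  0.0001] [-0.4995 -0.8663 -0.0002]
after-turn cm [0.31 0.11 0.24]
```

View pics/w3.png

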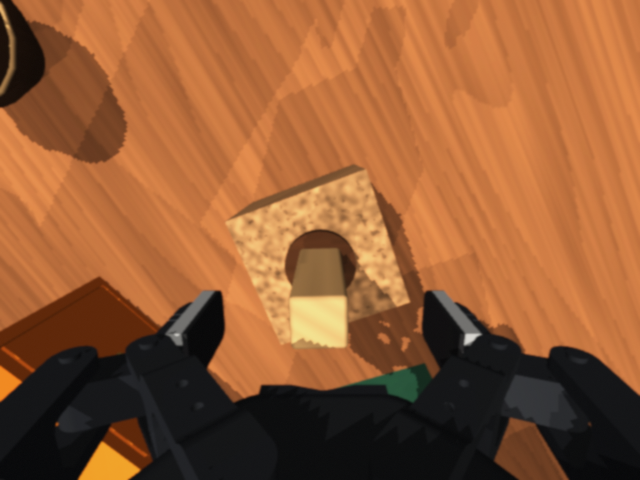

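```bash
python3 - <<'E'
from go import *
c=cam("wrist");X=onz(c,(319.5,321),.156);print(X)
to((X[0],X[1],.122),-30)
E
```

```text
[0.5813 0.2141 0.156 ]
t 5.47 tcp [0.5826 0.2148 0.1257] yang -29.97 q [-10.5  35.4 -22.5 109.5  20.7  38.9 -75.5] F [-0.29  0.68  0.52] w 0.0855
tilt x-axis [ 0.0014  0.0006 -1.    ]
tool cm to target [ 0.37 -0.07  0.12]
turn world deg -0.03 about tool x rad 0.001 tool y,z world [ 0.8663 -0.4995  0.0009] [-0.4995 -0.8663 -0.0012]
after-turn cm [ 0.37 -0.07  0.12]
```

Request:
servo_tool(moves=[[0.2,-0.07,0.1,0],[0,0,0,0],[0,0,0,0]])

```text
time_s: 5.72
eef_pos: [0.5809, 0.2138, 0.123]
tcp_rot: [134.9, 90.0, 14.9]
ft_force: [0.5, -0.2, -0.7]
grip_width: 0.0856
```

Request:
servo_tool(moves=[[0,0,0,0],[0,0,0,0],[0,0,0,0],[0,0,0,0],[0,0,0,0],[0,0,0,0],[0,0,0,0],[0,0,0,0],[0,0,0,0],[0,0,0,0]], fingers=0, newtons=60)

```text
time_s: 6.55
eef_pos: [0.5809, 0.2138, 0.1226]
tcp_rot: [26.8, 90.0, -93.1]
ft_force: [-1.1, -1.3, 2.8]
grip_width: 0.0234
```

```bash
python3 - <<'E'
from go import *
to((.536,-.001,.122),-30)
c=cam("wrist");cv2.imwrite("pics/w4.png",c[0])
E
```

```text
t 6.55 tcp [0.5809 0.2138 0.1226] yang -29.97 q [-10.5  35.6 -22.4 109.9  20.9  38.5 -75.6] F [-1.13 -1.3   2.8 ] w 0.0234
tilt x-axis [-0.     -0.0001 -1.    ]
tool cm to target [ 0.07  6.84 20.85]
turn world deg -0.03 about tool x rad 0.001 tool y,z world [ 0.8663 -0.4995  0.    ] [-0.4995 -0.8663  0.0001]
after-turn cm [ 0.07  6.85 20.84]
```

View pics/w4.png

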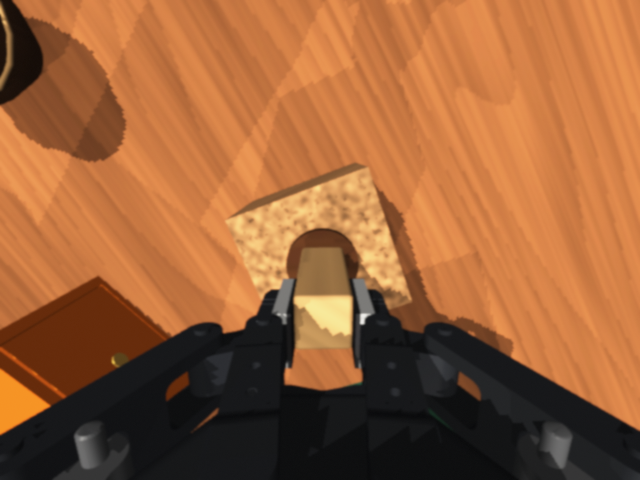

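Request:
servo_tool(moves=[[-1,0,0,0],[-1.5,0,0,0],[-1.5,0,0,0],[-1.5,0,0,0],[-1.5,0,0,0],[-1.5,0,0,0],[-1.5,0,0,0],[-1.5,0,0,0],[-0.5,0,0,0],[0,0,0,0]])

```text
time_s: 7.43
eef_pos: [0.5814, 0.2142, 0.2442]
tcp_rot: [143.8, 89.8, 23.9]
ft_force: [0.1, 0.1, -0.8]
grip_width: 0.0229
```

Request:
servo_tool(moves=[[0,0.5,1.4,0],[0,0.8,2.5,0],[0,0.8,2.5,0],[0,0.8,2.5,0],[0,0.8,2.5,0],[0,0.8,2.5,0],[0,0.8,2.5,0],[0,0.8,2.5,0],[0,0.5,1.4,0],[0,0,0,0]])

```text
time_s: 8.27
eef_pos: [0.5349, -0.0, 0.2413]
tcp_rot: [-21.9, 89.8, -142.1]
ft_force: [-0.4, -0.6, -0.5]
grip_width: 0.0226
```

```bash
python3 - <<'E'
from go import *
to((.536,-.001,.24),-30)
c=cam("wrist");cv2.imwrite("pics/w5.png",c[0]);c=cam("scene");cv2.imwrite("pics/s5.png",cv2.resize(c[0][130:330,250:520],None,fx=2.9,fy=2.9))
E
```

```text
t 8.27 tcp [ 0.5349 -0.      0.2413] yang -30.28 q [ 13.4  21.9 -26.3 114.1  13.2  47.  -50.6] F [-0.41 -0.56 -0.46] w 0.0226
tilt x-axis [-0.003  -0.0023 -1.    ]
tool cm to target [0.13 0.15 0.03]
turn world deg 0.28 about tool x rad -0.005 tool y,z world [ 0.8636 -0.5042 -0.0014] [-0.5041 -0.8636  0.0035]
after-turn cm [0.13 0.15 0.03]
```

View pics/w5.png

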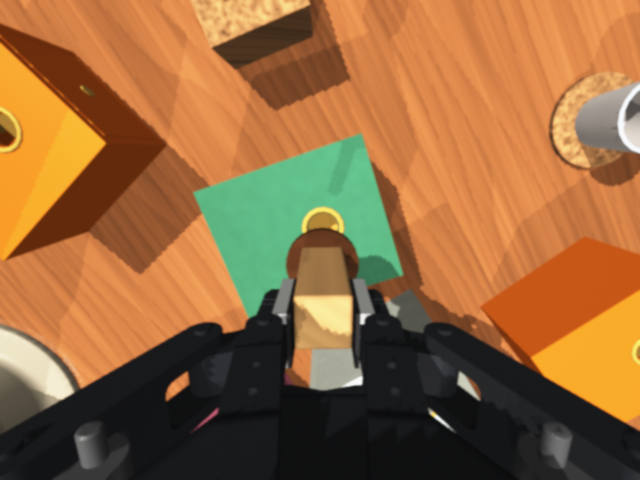

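View pics/s5.png

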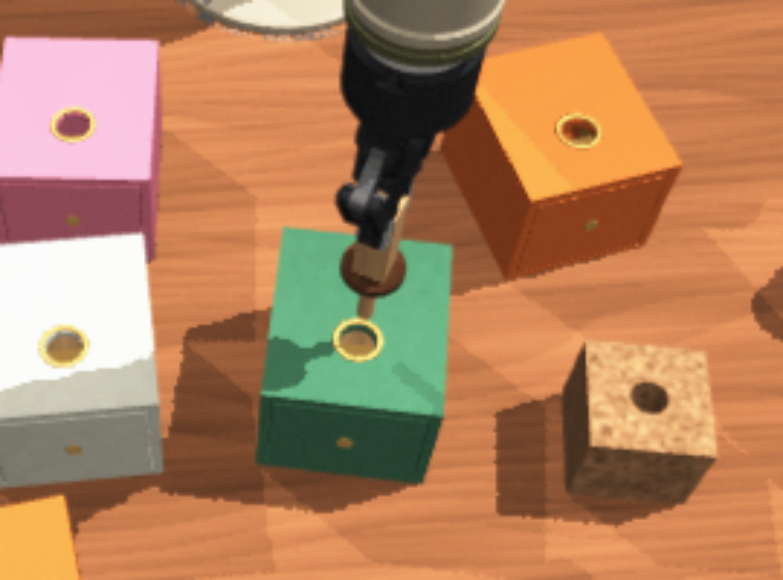

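```bash
python3 - <<'E'
from go import *
c=cam("wrist");print(onz(c,(323.3,228),.11), proj(c,(.536,-.001,.11)))
cs=cam("scene");print("stand hole",onz(cs,(474.1,266.7),.08))
to((.536,-.001,.24),-30)
E
```

```text
[0.5369 0.0035 0.11  ] [324.9915 232.7293]
stand hole [0.5804 0.2134 0.08  ]
t 8.47 tcp [0.5365 0.0057 0.2422] yang -29.92 q [ 13.1  22.  -26.5 113.9  13.2  47.  -50.7] F [ 0.7  -0.18 -1.21] w 0.0229
tilt x-axis [-0.0005  0.0005 -1.    ]
tool cm to target [0.22 0.29 0.61]
turn world deg -0.08 about tool x rad 0.001 tool y,z world [ 0.8667 -0.4988 -0.0007] [-0.4988 -0.8667 -0.0002]
after-turn cm [0.22 0.29 0.61]
```

```bash
python3 - <<'E'
from go import *
c=cam("wrist");cv2.imwrite("pics/w6.png",cv2.resize(c[0][160:360,220:420],None,fx=3,fy=3,interpolation=cv2.INTER_CUBIC))
for v in(226,228):print(onz(c,(323.3,v),.11))
print(proj(c,(.536,-.001,.11)))
to((.536,-.001,.24),-30)
E
```

```text
[0.5383 0.0067 0.11  ]
[0.5374 0.0051 0.11  ]
[325.3523 234.6189]
t 8.52 tcp [0.5366 0.006  0.2423] yang -29.88 q [ 13.   22.  -26.5 113.9  13.2  47.  -50.7] F [-0.26 -0.97 -0.56] w 0.023
tilt x-axis [-0.0004  0.0005 -1.    ]
tool cm to target [0.23 0.3  0.64]
turn world deg -0.12 about tool x rad 0.002 tool y,z world [ 0.8671 -0.4982 -0.0006] [-0.4982 -0.8671 -0.0003]
after-turn cm [0.23 0.3  0.64]
```

View pics/w6.png

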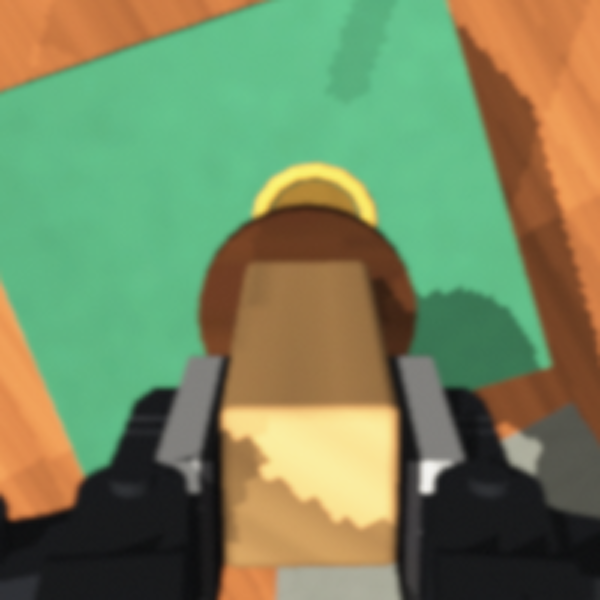

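Request:
servo_tool(moves=[[0,0.15,0.31,0],[0,0.15,0.31,0],[0,0,0,0],[0,0,0,0],[0.8,0,0,0],[0.8,0,0,0],[0.8,0,0,0],[0.8,0,0,0],[0,0,0,0],[0,0,0,0]])

```text
time_s: 9.35
eef_pos: [0.5358, -0.0018, 0.2097]
tcp_rot: [-62.1, 89.9, 177.9]
ft_force: [-0.3, -0.7, -0.4]
grip_width: 0.0229
```

```bash
python3 - <<'E'
from go import *
to((.536,-.001,.156),-30)
c=cam("wrist");cv2.imwrite("pics/w7.png",cv2.resize(c[0][160:360,220:420],None,fx=3,fy=3,interpolation=cv2.INTER_CUBIC))
c=cam("scene");cv2.imwrite("pics/s7.png",cv2.resize(c[0][190:310,310:440],None,fx=5,fy=5,interpolation=cv2.INTER_CUBIC))
E
```

```text
t 9.35 tcp [ 0.5358 -0.0018  0.2097] yang -29.95 q [ 12.8  24.2 -25.5 116.   15.   43.  -51.7] F [-0.3  -0.66 -0.39] w 0.0229
tilt x-axis [-0.0016  0.0001 -1.    ]
tool cm to target [ 5.37 -0.01 -0.08]
turn world deg -0.05 about tool x rad 0.001 tool y,z world [ 0.8665 -0.4992 -0.0015] [-0.4992 -0.8665  0.0008]
after-turn cm [ 5.37 -0.01 -0.08]
```

View pics/s7.png

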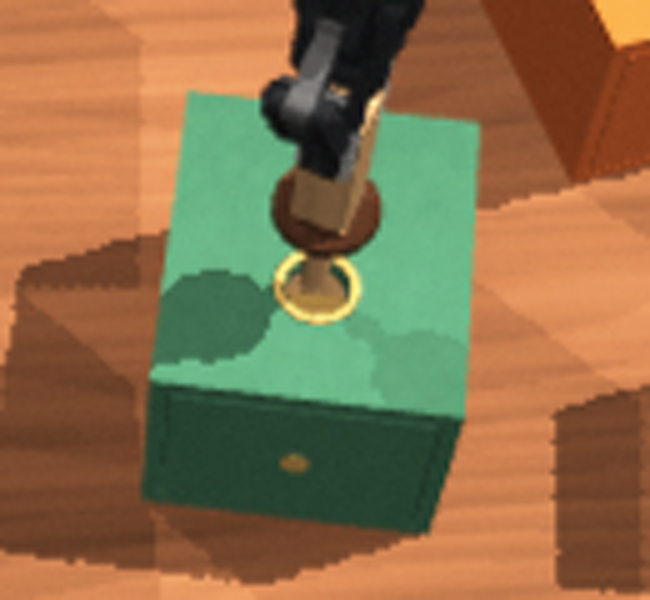

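The shaft tip is centred in the ring. Now I'll press down.

Request:
servo_tool(moves=[[0.9,0,0,0],[0.9,0,0,0],[0.9,0,0,0],[0.9,0,0,0],[0.6,0,0,0],[0.6,0,0,0],[0.6,0,0,0],[0,0,0,0],[0,0,0,0],[0,0,0,0]])

```text
time_s: 10.28
eef_pos: [0.5361, -0.0018, 0.1568]
tcp_rot: [-35.6, 90.0, -155.6]
ft_force: [-1.3, 0.6, 6.2]
grip_width: 0.0233
```

Request:
servo_tool(moves=[[0,0,0,0],[0,0,0,0],[0,0,0,0],[0,0,0,0],[0,0,0,0]])

```text
time_s: 10.7
eef_pos: [0.5361, -0.0018, 0.1567]
tcp_rot: [-110.9, 90.0, 129.1]
ft_force: [-1.0, 0.1, 6.0]
grip_width: 0.023
```

```bash
python3 - <<'E'
from go import *
to((.536,-.001,.156),-30)
c=cam("wrist");cv2.imwrite("pics/w8.png",c[0])
c=cam("scene");cv2.imwrite("pics/s8.png",cv2.resize(c[0][190:310,230:440],None,fx=3.5,fy=3.5,interpolation=cv2.INTER_CUBIC))
E
```

```text
t 10.7 tcp [ 0.5361 -0.0018  0.1567] yang -29.97 q [ 10.7  28.2 -23.2 119.   18.4  36.2 -55. ] F [-1.03  0.1   6.03] w 0.023
tilt x-axis [-0.  0. -1.]
tool cm to target [ 0.07 -0.05 -0.07]
turn world deg -0.03 about tool x rad 0.001 tool y,z world [ 0.8663 -0.4995 -0.    ] [-0.4995 -0.8663 -0.    ]
after-turn cm [ 0.07 -0.05 -0.07]
```

View pics/s8.png

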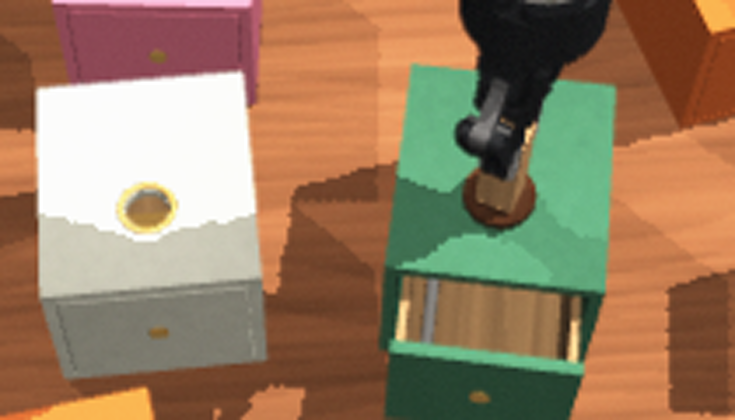

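View pics/w8.png

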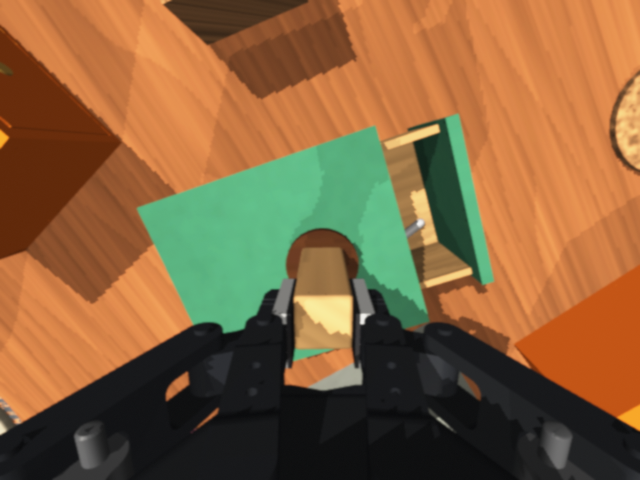

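The green drawer is open and the white one is shut. Next I'll lift the dowel and take it back.

Request:
servo_tool(moves=[[-1,0,0,0],[-1.2,0,0,0],[-1.2,0,0,0],[-1.2,0,0,0],[-1.2,0,0,0],[-1.2,0,0,0],[-1.2,0,0,0],[-0.6,0,0,0],[0,0,0,0],[0,0,0,0]])

```text
time_s: 11.63
eef_pos: [0.5362, -0.002, 0.2446]
tcp_rot: [112.1, 90.0, -7.9]
ft_force: [-0.6, 0.2, -2.1]
grip_width: 0.0231
```

```bash
python3 - <<'E'
from go import *
to((.5809,.2138,.245),-30)
E
```

```text
t 11.63 tcp [ 0.5362 -0.002   0.2446] yang -29.98 q [ 13.9  21.8 -26.6 113.8  13.1  47.2 -49.9] F [-0.63  0.19 -2.14] w 0.0231
tilt x-axis [ 0.0004 -0.0001 -1.    ]
tool cm to target [ -0.04  -6.91 -20.93]
turn world deg -0.02 about tool x rad 0.0 tool y,z world [ 0.8662 -0.4996  0.0004] [-0.4996 -0.8662 -0.0002]
after-turn cm [ -0.04  -6.92 -20.93]
```

Request:
servo_tool(moves=[[0,-0.46,-1.4,0],[0,-0.8,-2.4,0],[0,-0.8,-2.4,0],[0,-0.8,-2.4,0],[0,-0.8,-2.4,0],[0,-0.8,-2.4,0],[0,-0.8,-2.4,0],[0,-0.8,-2.4,0],[0,-0.8,-2.0,0],[0,-0.45,-0.73,0]])

```text
time_s: 12.47
eef_pos: [0.577, 0.2196, 0.2435]
tcp_rot: [-112.9, 89.9, 127.3]
ft_force: [0.2, 0.4, -1.1]
grip_width: 0.0225
```

Request:
servo_tool(moves=[[0,0,0,0],[0,0,0,0],[0,0,0,0]])

```text
time_s: 12.72
eef_pos: [0.5772, 0.2141, 0.244]
tcp_rot: [-0.6, 89.9, -120.6]
ft_force: [0.7, -0.1, -0.6]
grip_width: 0.0231
```

```bash
python3 - <<'E'
from go import *
to((.5809,.2138,.1226),-30)
c=cam("wrist");cv2.imwrite("pics/w9.png",c[0])
c=cam("scene");cv2.imwrite("pics/s9.png",cv2.resize(c[0][190:310,410:540],None,fx=5,fy=5,interpolation=cv2.INTER_CUBIC))
E
```

```text
t 12.72 tcp [0.5772 0.2141 0.244 ] yang -30.05 q [ -7.4  27.5 -26.6 104.   15.2  52.1 -70.9] F [ 0.65 -0.1  -0.59] w 0.0231
tilt x-axis [-0.0009 -0.0015 -1.    ]
tool cm to target [12.14  0.33 -0.18]
turn world deg 0.05 about tool x rad -0.001 tool y,z world [ 0.8656 -0.5007 -0.    ] [-0.5007 -0.8656  0.0017]
after-turn cm [12.14  0.33 -0.18]
```

View pics/s9.png

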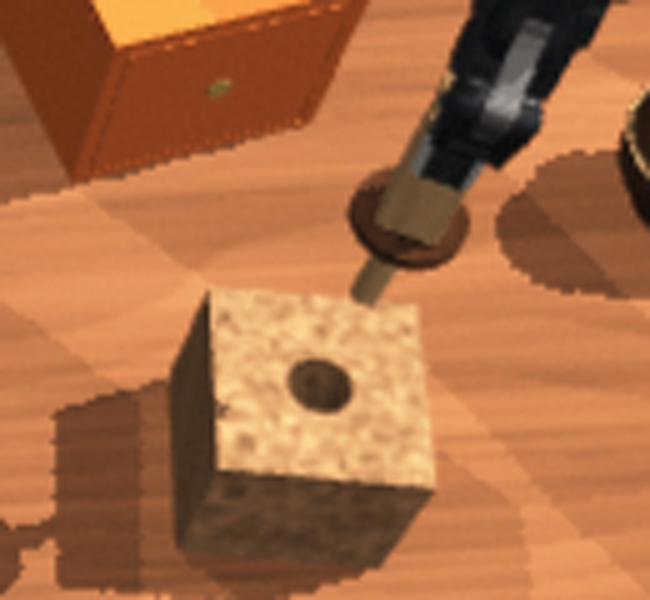

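View pics/w9.png

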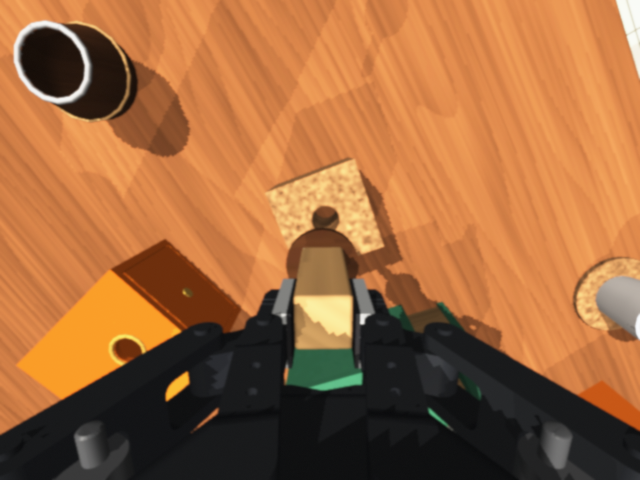

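Request:
servo_tool(moves=[[0,0.18,-0.08,0],[0,0.15,-0.08,0],[1,0,0,0],[1.2,0,0,0],[1.2,0,0,0],[1.2,0,0,0],[1,0,0,0],[0,0,0,0],[0,0,0,0],[0,0,0,0]])

```text
time_s: 13.65
eef_pos: [0.5812, 0.216, 0.1886]
tcp_rot: [-167.2, 90.0, 72.8]
ft_force: [-0.3, -0.0, -0.4]
grip_width: 0.0227
```

```bash
python3 - <<'E'
from go import *
to((.5809,.2138,.1226),-30)
c=cam("scene");cv2.imwrite("pics/s10.png",cv2.resize(c[0][190:310,410:540],None,fx=5,fy=5,interpolation=cv2.INTER_CUBIC))
E
```

```text
t 13.65 tcp [0.5812 0.216  0.1886] yang -29.95 q [ -8.7  31.2 -25.1 106.7  17.8  46.  -73.1] F [-0.3  -0.05 -0.38] w 0.0227
tilt x-axis [ 0.0001  0.0002 -1.    ]
tool cm to target [6.6  0.09 0.21]
turn world deg -0.05 about tool x rad 0.001 tool y,z world [ 0.8665 -0.4992 -0.    ] [-0.4992 -0.8665 -0.0002]
after-turn cm [6.6  0.09 0.21]
```

View pics/s10.png

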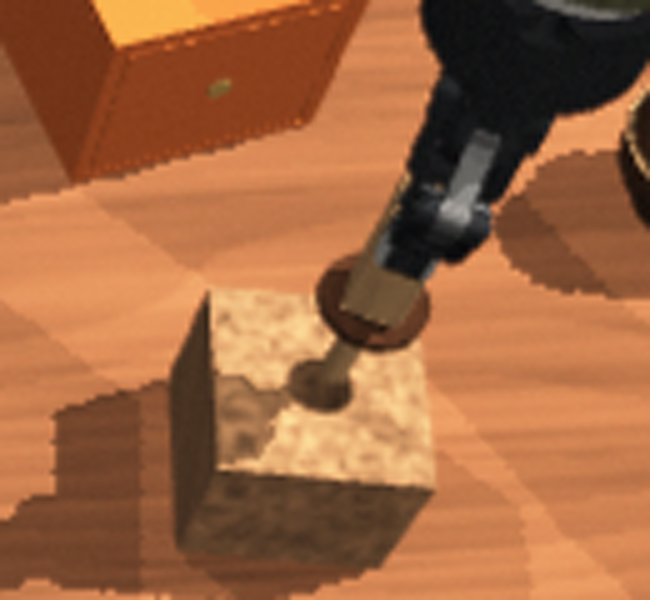

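Request:
servo_tool(moves=[[0,0.09,0.2,0],[0,0,0,0],[0.9,0,0,0],[0.9,0,0,0],[0.9,0,0,0],[0.9,0,0,0],[0.9,0,0,0],[0.9,0,0,0],[0.6,0,0,0],[0,0,0,0]])

```text
time_s: 14.53
eef_pos: [0.5801, 0.2133, 0.1268]
tcp_rot: [-39.0, 89.9, -158.9]
ft_force: [-0.7, 0.1, -1.3]
grip_width: 0.023
```

Request:
servo_tool(moves=[[0,0,0,0],[0,0,0,0]])

```text
time_s: 14.7
eef_pos: [0.581, 0.2137, 0.1288]
tcp_rot: [156.3, 90.0, 36.4]
ft_force: [-0.9, 0.2, -1.6]
grip_width: 0.0233
```

```bash
python3 - <<'E'
from go import *
to((.5809,.2138,.1226),-30)
E
```

```text
t 14.7 tcp [0.581  0.2137 0.1288] yang -29.96 q [-10.1  35.2 -23.  109.6  20.8  39.3 -75.6] F [-0.87  0.24 -1.56] w 0.0233
tilt x-axis [ 0.0003  0.0002 -1.    ]
tool cm to target [ 0.62 -0.01 -0.  ]
turn world deg -0.04 about tool x rad 0.001 tool y,z world [ 0.8664 -0.4994  0.0001] [-0.4994 -0.8664 -0.0003]
after-turn cm [ 0.62 -0.01 -0.  ]
```

Request:
servo_tool(moves=[[0.3,0,0,0],[0.2,0,0,0],[0.1,0,0,0],[0,0,0,0],[0,0,0,0],[0,0,0,0]])

```text
time_s: 15.2
eef_pos: [0.5809, 0.2136, 0.1227]
tcp_rot: [155.2, 90.0, 35.2]
ft_force: [-0.9, -0.4, -0.5]
grip_width: 0.023
```

```bash
python3 - <<'E'
from go import *
to((.5809,.2138,.1226),-30)
c=cam("scene");cv2.imwrite("pics/s11.png",cv2.resize(c[0][190:310,410:540],None,fx=5,fy=5,interpolation=cv2.INTER_CUBIC))
E
```

```text
t 15.2 tcp [0.5809 0.2136 0.1227] yang -29.96 q [-10.3  35.6 -22.7 109.9  21.1  38.6 -75.9] F [-0.89 -0.43 -0.53] w 0.023
tilt x-axis [ 0.0002  0.0001 -1.    ]
tool cm to target [ 0.01 -0.01 -0.02]
turn world deg -0.04 about tool x rad 0.001 tool y,z world [ 0.8663 -0.4995  0.0001] [-0.4995 -0.8663 -0.0002]
after-turn cm [ 0.01 -0.01 -0.02]
```

View pics/s11.png

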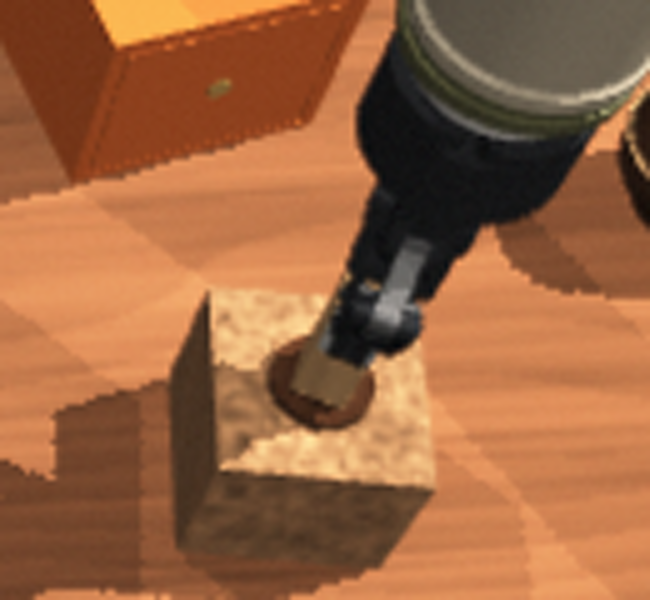

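Home to within a millimetre, and the force shows nothing is jammed. Next: a small nudge down, then release and rise.

Request:
servo_tool(moves=[[0.05,0,0,0],[0,0,0,0],[0,0,0,0]])

```text
time_s: 15.5
eef_pos: [0.5809, 0.2136, 0.1226]
tcp_rot: [125.2, 90.0, 5.3]
ft_force: [-2.1, 0.1, 5.3]
grip_width: 0.0229
```

Request:
servo_tool(moves=[[0,0,0,0],[0,0,0,0],[0,0,0,0],[0,0,0,0],[0,0,0,0],[0,0,0,0],[0,0,0,0],[0,0,0,0],[0,0,0,0],[0,0,0,0]], fingers=1)

```text
time_s: 16.33
eef_pos: [0.5808, 0.2135, 0.1221]
tcp_rot: [-0.8, 90.0, -120.8]
ft_force: [1.0, -0.2, -0.6]
grip_width: 0.0855
```

```bash
python3 - <<'E'
from go import *
to((.5809,.2138,.1226),-30)
c=cam("wrist");cv2.imwrite("pics/w12.png",c[0])
E
```

```text
t 16.33 tcp [0.5808 0.2135 0.1221] yang -29.96 q [-10.3  35.7 -22.7 109.9  21.1  38.5 -75.9] F [ 1.01 -0.16 -0.65] w 0.0855
tilt x-axis [-0. -0. -1.]
tool cm to target [-0.05 -0.   -0.03]
turn world deg -0.04 about tool x rad 0.001 tool y,z world [ 0.8663 -0.4995 -0.    ] [-0.4995 -0.8663  0.    ]
after-turn cm [-0.05 -0.   -0.03]
```

View pics/w12.png

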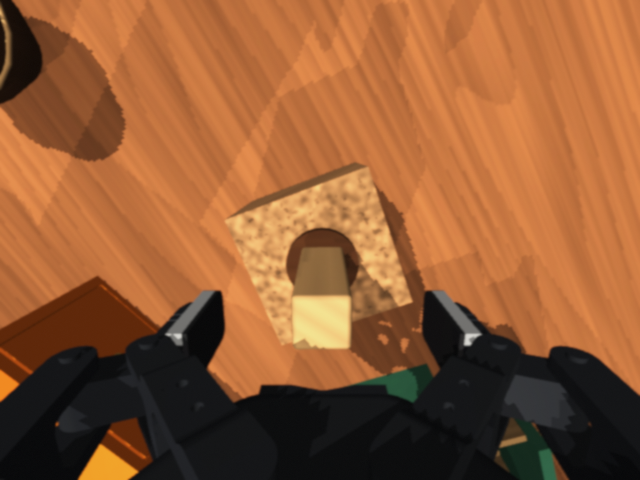

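The picture shows the dowel upright at (322,322), clear of both open fingers at (200,325) and (450,325). I'll rise straight up.

Request:
servo_tool(moves=[[-1,0,0,0],[-1.5,0,0,0],[-2,0,0,0],[-2,0,0,0],[-2,0,0,0],[-2,0,0,0],[-2,0,0,0],[-1,0,0,0],[0,0,0,0],[0,0,0,0]])

```text
time_s: 17.22
eef_pos: [0.5808, 0.2134, 0.2573]
tcp_rot: [125.8, 90.0, 5.8]
ft_force: [0.1, 0.3, 0.7]
grip_width: 0.0852
```

Request:
servo_tool(moves=[[0,0,0,0],[0,0,0,0],[0,0,0,0]])

```text
time_s: 17.47
eef_pos: [0.5803, 0.2133, 0.2559]
tcp_rot: [-41.3, 89.9, -161.3]
ft_force: [-0.3, -0.0, 0.0]
grip_width: 0.0855
```

```bash
python3 - <<'E'
from go import *
to((.5809,.2138,.26),-30)
cw=cam("wrist");c=cam("top");
cv2.imwrite("pics/t13.png",cv2.resize(c[0][160:300,150:420],None,fx=2.9,fy=2.9,interpolation=cv2.INTER_CUBIC))
c=cam("scene");cv2.imwrite("pics/s13.png",cv2.resize(c[0][180:330,230:520],None,fx=2.7,fy=2.7,interpolation=cv2.INTER_CUBIC))
cv2.imwrite("pics/w13.png",cw[0])
E
```

```text
t 17.47 tcp [0.5803 0.2133 0.2559] yang -29.96 q [ -7.   27.1 -26.9 102.9  14.8  53.6 -70.2] F [-0.31 -0.03  0.  ] w 0.0855
tilt x-axis [-0.0018 -0.0006 -1.    ]
tool cm to target [-0.41  0.02 -0.07]
turn world deg -0.04 about tool x rad 0.001 tool y,z world [ 0.8664 -0.4993 -0.0013] [-0.4993 -0.8664  0.0015]
after-turn cm [-0.41  0.02 -0.07]
```

View pics/w13.png

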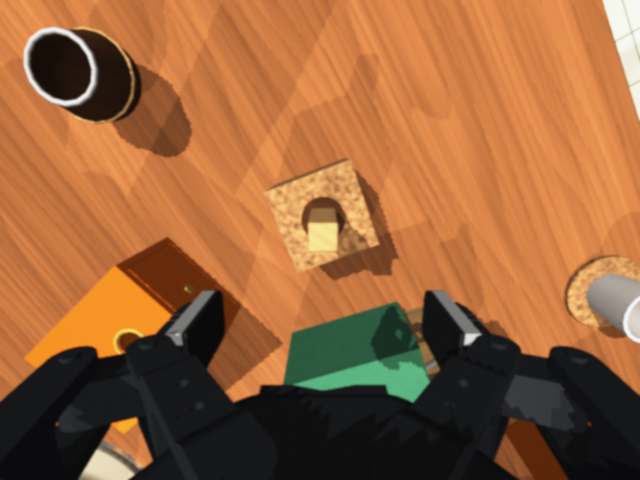

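View pics/s13.png

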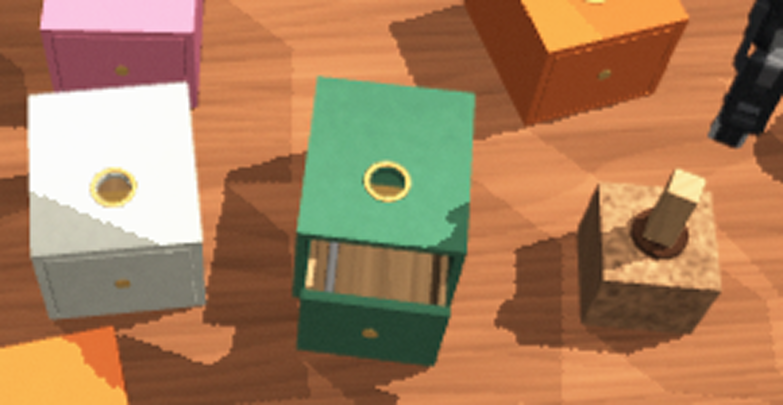

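The dowel is home, with its handle top at (484,248), the same pixel as at the start. The green drawer is open, the white one is shut and the gripper is clear of everything.

```bash
python3 -c "
from rig import *
print(hand_in())"
```

```text
the job is handed in; nothing more can be done
None
```

The job is done and handed in at about 17.6 s of the 51 s allowed. I gripped the dowel, pushed it down through the green box's ringed hole, and put it back in its cork stand.

- **Green drawer:** it sprang open while the dowel was in the hole, with about 6 N on the wrist at the bottom. It was still open in the last scene picture; I judged this by eye and did not measure the opening.
- **White drawer:** shut in the last scene picture.
- **Dowel:** I released it within about 0.5 mm of where I had gripped it. In the last pictures it is upright, with its handle top at its starting pixel, about (484,248).
- **Gripper:** open and about 10 cm above where it released the dowel, with the wrist force reading near zero.

One reading disagreed along the way. A first wrist-camera estimate of the green hole was 5 to 7 mm off, because I misjudged the centre of the partly hidden ring. A re-read of the enlarged picture matched the scene and top cameras before I pushed. No other checks failed.

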